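Shut the tagged air valve under the sliding cover

ROBOT

A 7-joint arm with a two-finger parallel gripper is mounted at the origin on the work surface. World frame = base frame: x ahead of the robot, y to its left, z up, the work surface at z = 0. Lengths are in m, angles in rad, forces in N, time in s.
With the tool pointing down it reaches from about 0.425 to 0.875 m from the base axis. Payload 4.7 kg.
Tool frame: the origin (TCP) lies on the mounting face of the last link; the fingertips stand 182 mm ahead of it and the grasp point (between the pads) lies 164 mm ahead of it; x points along the fingers, y is the direction in which the jaws open and shut, and the axes are right-handed (so a half turn about x gives the same grasp; the last joint's range is limited). The gripper opens to 87 mm and grips with 3 to 60 N. Pads are 19 mm wide; open, the fingers measure 117 mm over their backs; the gripper's body (75 mm by 190 mm) begins 51 mm behind the grasp point.
Start: joints at [1.156, 0.321, -0.07, 1.45, 0.023, 1.371, -0.057], TCP at [0.27, -0.591, 0.405] pointing down, gripper open.
Joint ranges: [-2.86, 2.86], [-0.3, 2.09], [-1.38, 1.24], [0.06, 2.45], [-1.56, 4.7], [0.09, 2.05], [-2.69, 2.69]. Speed limits (rad/s): [2.57, 2.57, 3.14, 3.14, 3.14, 3.14, 3.14].

INTERFACE

Orientations are given as a rotation vector (axis times angle).
In Python, from bench import monitor, get_image, ctrl gives the robot as it stands.
- The arm moves only by the shell command python3 -m creep 'ROWS' [FORCE]. ROWS is JSON, a list of rows, each a list of 7 numbers: the shift along the tool's x, y, z in mm, then the turn, a rotation vector about the tool's x, y, z in rad, then the finger opening in mm, from 0 to 87. A call has 1 to 5 rows; each row shifts and turns the commanded pose from where the row before left it, along the tool's axes as they then stand; what a row does not reach is not made up. A row lasts 1/10 s, in which the tool goes at most 50 mm and 8.59 degrees, less where a joint would pass 70% of its speed; a pose out of reach is approached as far as the arm can. A call is refused whole if a number of a shift passes 50 or a number of a turn 0.15, either way. A call with a gripper value outside its range is refused whole. The fingers move at their own pace and stop on an object; FORCE is the grip in N (left out, the last holds). Time passes only in rows, so rows that do not move let the fingers close. It gives the time, the measured TCP pose, the force and the opening at its end, in the units of the state.
- monitor.get_state(): the state, without advancing time (a new reading comes with each control period).
- get_image(name): name is "scene" or "top" or "wrist"; returns a dict with "img" (400x640x3 uint8, red, green, blue), "mtx" (3x3 intrinsics, pixels), "view" (4x4, takes a point from world to camera coordinates). Camera axes: x right, y up, looking along -z (the intrinsics and any distortion apply to the point x, -y, -z); pixel columns grow to the right and rows downward; lengths in m; the calibration is good to about 2 mm. A picture is of the moment at which its call begins. There is no depth.
- ctrl.close_job(): hands the job in, once; it reports no verdict.
The state is a dict: "time": time; "joint_positions": joint angles; "qd": joint speeds; "joint_torque": joint torques, N m; "position": TCP position; "tool_rot": TCP orientation; "ft_force": force on the tool from outside, world axes, zero at the start; "torque": the same for the moment, N m; "grip_width": opening from 0.0 (shut) to 1.0 (fully open).
Only numpy, scipy, OpenCV 4.12 (cv2) and the standard library are available. Lean on these libraries where they do the work, as an engineer would, in place of code of your own. Each camera call takes 0.05 s, during which the arm holds its last target.

TASK

The low grey valve box on the bench has its pit of valves covered by a loose metal plate. Push the cover by its upright tab along its guides, all the way to the other end of the box, then push the valve handle that ends in a round disc fully shut, a quarter turn until it stops square across its pipe. Only push: do not lift the cover or anything else, and leave the plain handle and everything lying around where it is.

Things in the scene. Friction and masses are not known exactly. Their poses are not given: they have to be found in the camera images.
- box: Fixed grey steel box, 241 (x) by 562 (y) by 84 mm high, at a varying place and yaw. Origin: on the bench under the centre of its valve pit, z up; the pit is at the right (-y) end, a closed deck 66 mm high from y = 120 to 408. Apron 30 mm high along the back (x 112 to 193, y -150 to 150); two pipe stubs stick out 22 mm from the front (-x) face. End wall inside faces: y = -138 and 408.
- pit (a point): Centre of the valve pit's floor, 10 mm above the bench. The pit, open at the top, is 170 mm (box x, -85 to 85) by 240 mm (box y, -120 to 120). Pipes run through it along box x; the two valve pivots stand at box x = 20, y = -50 and y = 55; which valve is where varies.
- far_end (a point): Top middle of the inner face of the box's left (+y) end wall, 84 mm above the bench, where the cover's slide ends. Two runners, tops 70 mm high, carry the cover the whole length, between two guides (inner faces at box x = -104.5 and 104.5, 8 mm thick, tops 84 mm high).
- cover: Loose ribbed aluminium plate, 204 (x) by 270 (y) by 8 mm thick, 0.5 to 0.9 kg, on the runners between the guides, 2.5 mm play each side; axes as the box. Origin: centre of its underside, 70 mm above the bench. Starts over the pit (origin at box y = 0 to 30 mm), slides to the box's +y up to the far end wall (origin at box y = 273 mm). Friction 2.5 to 6.5 N; stays where it is left.
- tab (a point): Middle of the top of the cover's upright tab: a plate 60 mm (cover x) by 12 mm (cover y) standing 28 mm above the cover's top face at the cover's centre; the point is 106 mm above the bench.
- marked (a joint): Angle (rad) of the valve handle to shut: 0 = open, handle along its pipe, pointing to the box's -x; 1.571 = shut against its stop, handle across its pipe, pointing to the box's +y (it turns clockwise seen from above). Starts at 0 to 0.2. Stiff: friction 0.18 N m, about 4 to 5 N at the disc; it stays where it is left.
- marked_pivot (a point): On the vertical pivot axis of the handle to shut, at the handle's top face, 60 mm above the bench. Its hub is 22 mm in diameter.
- marked_tip (a point): Centre of the top of the round disc at the end of the handle to shut: plain steel, 28 mm in diameter, 15 mm thick (45 to 60 mm above the bench), 42 mm from the pivot axis; a bar 12 mm wide and equally thick joins it to the hub.
- plain (a joint): Angle (rad) of the other valve handle, which must stay as it is; same meaning, starts at 0 to 0.1.
- plain_tip (a point): Top of the other handle, a straight square-ended steel bar 12 mm wide, 15 mm thick (45 to 60 mm above the bench), reaching 56 mm from its pivot; the point is 42 mm from its pivot axis.
- coupling: Bystander: loose brass stepped plug, 32 mm diameter, 45 mm high, standing on the apron. Origin: centre of its underside.
- collar: Bystander: loose steel ring, 38 mm diameter, 18 mm high, on the apron. Origin: centre of its underside.
- oilcan: Bystander: loose blue can, 60 mm diameter, 100 mm high, on the bench beyond the box's right end. Origin: centre of its underside.
- wrench: Bystander: loose wrench 170 mm long lying on the bench in front of the box. Origin: on its underside near its middle.
- mug: Bystander: loose white mug, 76 mm diameter, 85 mm high, on the bench beyond the box's left end. Origin: centre of its underside.
- carton: Bystander: loose cardboard box 90 x 60 x 50 mm on the bench behind the deck. Origin: centre of its underside.
- woodblock: Bystander: loose wooden block 50 x 90 x 35 mm on the bench off the box's front right corner. Origin: centre of its underside.

How it is judged:
By the outcome, as a careful person would: the job done as asked, in the order asked, and still so for the second after the job is handed in, with the robot touching nothing.
It also fails if it takes over 58 s, if anything falls off the work surface, if the arm or the gripper's body presses on something with over 40 N, if the wrist force passes 120 N, or if a joint passes its speed limit or range.

## Working session

There is one attempt and no reset: what is moved stays moved. The work goes in short steps, Python scripts to look and compute and a shell command to move; the robot and the scene stay as the last step left them, time stands still between calls to the robot, and variables do not carry over. Pictures are saved under pics/ and viewed, and the job is handed in when it is done.

```bash
ls; mkdir -p pics; cat > h.py <<'E'
import numpy as np, cv2
from scipy.spatial.transform import Rotation as R
from bench import monitor, get_image, ctrl
def snap(name,fn):
    d=get_image(name); cv2.imwrite(f'pics/{fn}.png',d['img'][:,:,::-1]); np.savez(f'pics/{fn}.npz',**{k:np.array(v) for k,v in d.items()}); return d
def load(fn): return np.load(f'pics/{fn}.npz',allow_pickle=True)
def proj(d,P):
    P=np.atleast_2d(P); V=np.array(d['view']); c=P@V[:3,:3].T+V[:3,3]; c=c*[1,-1,-1]; p=c@np.array(d['mtx']).T; return p[:,:2]/p[:,2:]
def ray(d,uv,z):
    V=np.array(d['view']); Rm=V[:3,:3]; o=-Rm.T@V[:3,3]
    r=np.linalg.inv(np.array(d['mtx']))@[uv[0],uv[1],1.]; r=Rm.T@(r*[1,-1,-1]); return o+r*(z-o[2])/r[2]
def crop(fn,x0,y0,x1,y1,s,out):
    im=cv2.imread(f'pics/{fn}.png')[y0:y1,x0:x1]; cv2.imwrite(f'pics/{out}.png',cv2.resize(im,None,fx=s,fy=s,interpolation=cv2.INTER_CUBIC))
E
python3 - <<'E'
from h import *
s=monitor.get_state()
print({k:np.round(v,3) for k,v in s.items()}); print(R.from_rotvec(s['tool_rot']).as_matrix().round(3))
for n in ['scene','top','wrist']:
    d=snap(n,n+'0'); print(d.keys()); print(np.array(d['mtx']).round(1).tolist(), np.array(d['view']).round(3).tolist())
E
```

```text
pics
{'time': np.float64(0.0), 'joint_positions': array([ 1.156,  0.322, -0.07 ,  1.452,  0.023,  1.371, -0.057]), 'qd': array([ 0.001,  0.   , -0.   ,  0.002,  0.001,  0.   ,  0.001]), 'joint_torque': array([ 0.0000e+00, -4.9128e+01, -4.0400e-01, -3.1253e+01, -6.4000e-02,
        4.4000e-02,  0.0000e+00]), 'position': array([ 0.27 , -0.591,  0.404]), 'tool_rot': array([ 1.985,  0.434, -1.986]), 'ft_force': array([ 0.433, -0.196, -0.592]), 'torque': array([0.009, 0.004, 0.008]), 'grip_width': np.float64(1.004)}
[[-0.001  0.416 -0.909]
 [ 0.002 -0.909 -0.416]
 [-1.    -0.002  0.   ]]
dict_keys(['img', 'mtx', 'view'])
[[473.3, 0.0, 321.5], [0.0, 473.3, 192.5], [0.0, 0.0, 1.0]] [[-0.667, 0.745, -0.007, 0.399], [-0.574, -0.507, 0.643, 0.295], [0.475, 0.433, 0.766, -1.432], [0.0, 0.0, 0.0, 1.0]]
dict_keys(['img', 'mtx', 'view'])
[[475.4, 0.0, 316.9], [0.0, 475.4, 198.8], [0.0, 0.0, 1.0]] [[-0.014, -1.0, -0.006, -0.004], [0.997, -0.014, 0.081, -0.588], [-0.081, -0.005, 0.997, -1.181], [0.0, 0.0, 0.0, 1.0]]
dict_keys(['img', 'mtx', 'view'])
[[301.4, 0.0, 320.8], [0.0, 301.4, 199.0], [0.0, 0.0, 1.0]] [[0.416, -0.909, -0.001, -0.649], [0.87, 0.398, -0.289, 0.035], [0.264, 0.12, 0.957, -0.39], [0.0, 0.0, 0.0, 1.0]]
```

View pics/scene0.png

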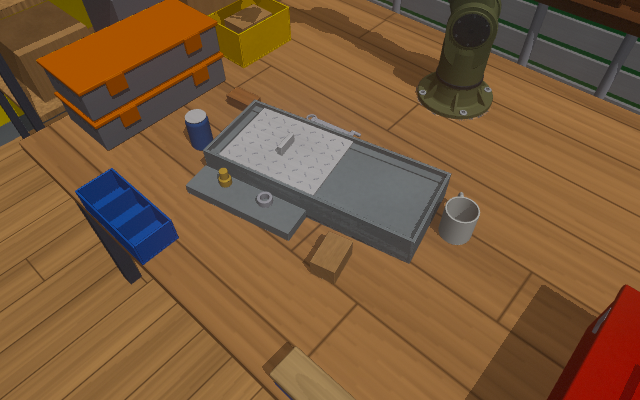

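View pics/top0.png

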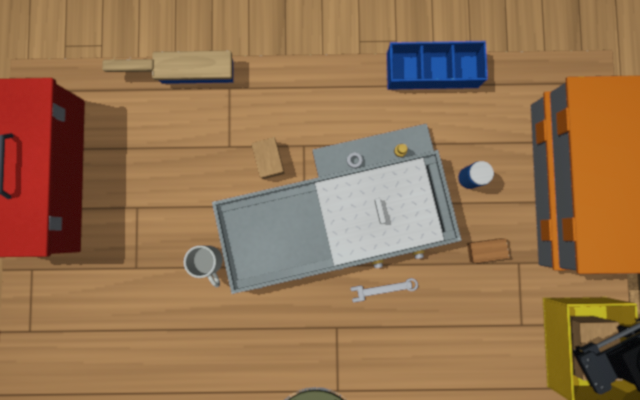

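View pics/wrist0.png

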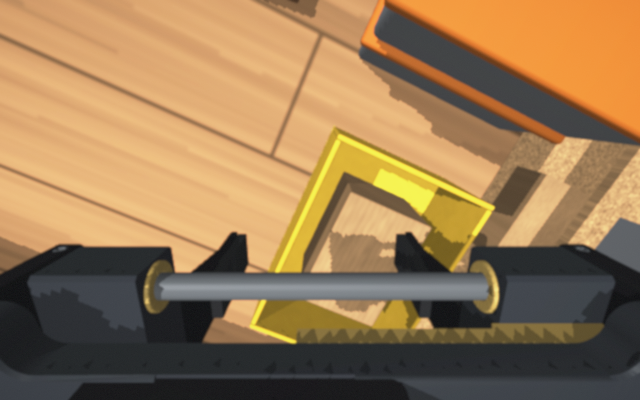

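The top view shows the box with the cover at the right, from about (317,182) to (442,238). The tab is near (381,211), the far end wall near (224,247), and the robot is out of the way at bottom right. I'll enlarge it to measure.

```bash
python3 - <<'E'
from h import *
crop('top0',205,140,335,300,5,'c1'); crop('top0',310,140,470,280,5,'c2')
E
```

```text
(no output)
```

View pics/c1.png

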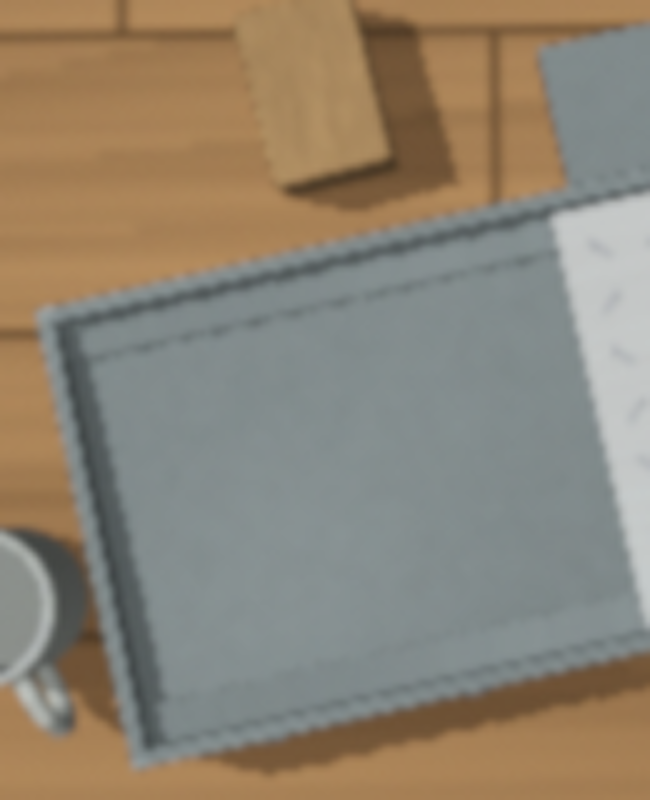

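View pics/c2.png

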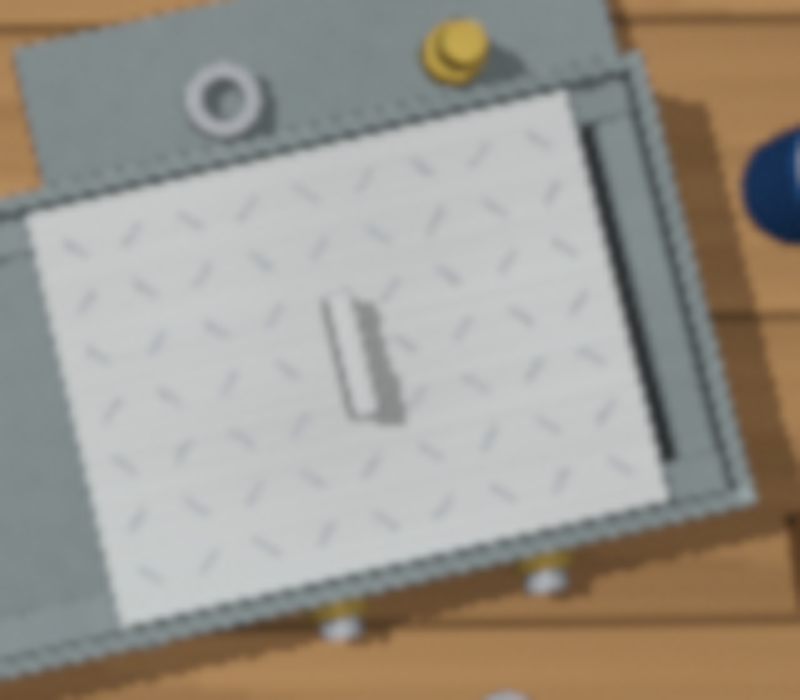

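```bash
cat >> h.py <<'E'
def boxfit(d,uv,bx,z):
    W=np.array([ray(d,p,z)[:2] for p in uv]); B=np.array(bx,float)
    mw,mb=W.mean(0),B.mean(0); w=W-mw;b=B-mb
    th=np.arctan2((b[:,0]*w[:,1]-b[:,1]*w[:,0]).sum(),(b*w).sum())
    Rm=np.array([[np.cos(th),-np.sin(th)],[np.sin(th),np.cos(th)]]); t=mw-Rm@mb
    return th,t,(W-(B@Rm.T+t)),W
E
python3 - <<'E'
from h import *
d=load('top0')
uv=[(213,202.6),(232.6,293.6),(461,239),(437.6,151)]
for hw in (.1125,.1205):
    th,t,r,W=boxfit(d,uv,[(hw,.416),(-hw,.416),(-hw,-.146),(hw,-.146)],.084)
    print(hw,th,t,r.round(4).tolist())
Rm=np.array([[np.cos(th),-np.sin(th)],[np.sin(th),np.cos(th)]])
for p in [(316,183),(334,265.6),(443.6,239.4),(424,158.4)]: print('cov',(Rm.T@(ray(d,p,.078)[:2]-t)).round(4))
w=ray(d,(380.8,211.2),.106); print('tab',w,(Rm.T@(w[:2]-t)).round(4))
for p in [(50,408),(50,-50),(50,55)]:pass
print(W)
E
```

```text
0.1125 0.2164046979579019 [ 0.55738325 -0.1904128 ] [[-0.0008, -0.0025], [0.002, -0.0016], [0.0027, 0.002], [-0.0039, 0.0021]]
0.1205 0.21643120506526836 [ 0.55738674 -0.19041203] [[-0.0086, -0.0042], [0.0098, 0.0002], [0.0105, 0.0037], [-0.0117, 0.0004]]
cov [0.1013 0.1613]
cov [-0.102   0.1648]
cov [-0.1012 -0.1056]
cov [ 0.0998 -0.1082]
tab [ 0.54951002 -0.16281907  0.106     ] [-0.0018  0.0286]
[[ 0.57712456  0.23754336]
 [ 0.36013557  0.19017076]
 [ 0.48159671 -0.35519608]
 [ 0.69472758 -0.30676434]]
```

```bash
python3 -m creep '[[0,0,0,0.107,0,0,0],[0,0,0,0.107,0,0,0]]' 20; python3 -m creep '[[0,-32,-36,0,0,0,0],[0,-32,-36,0,0,0,0],[0,-32,-36,0,0,0,0],[0,-32,-36,0,0,0,0],[0,-32,-36,0,0,0,0]]'
cat >> h.py <<'E'
TH=0.2164; T=np.array([.5574,-.1904]); RB=np.array([[np.cos(TH),-np.sin(TH)],[np.sin(TH),np.cos(TH)]])
def st():
    s=monitor.get_state(); p=np.array(s['position']); M=R.from_rotvec(s['tool_rot']).as_matrix()
    tip=p+M[:,0]*.182
    print('t',round(float(s['time']),2),'tip box',(RB.T@(tip[:2]-T)*1000).round(1),'tip z',round(tip[2]*1000,1),'F box',(RB.T@np.array(s['ft_force'])[:2]).round(1),round(s['ft_force'][2],1),'w',round(float(s['grip_width']),3))
    print(' ydir',(RB.T@M[:2,1]).round(3),'xdir',M[:,0].round(3),'q',np.round(s['joint_positions'],2))
    return s
E
python3 -c "
from h import *
st()"
```

```text
time: 0.35
position: [0.2702, -0.5911, 0.4043]
tool_rot: [2.11, 0.224, -2.111]
ft_force: [0.1, -0.1, 0.3]
grip_width: 0.892
time: 0.85
position: [0.4128, -0.3947, 0.4046]
tool_rot: [2.108, 0.227, -2.108]
ft_force: [0.3, -0.2, -0.3]
grip_width: 0.444
t 0.85 tip box [-185.2 -168.5] tip z 222.6 F box [ 0.2 -0.2] -0.3 w 0.444
 ydir [-0.002 -1.   ] xdir [-0. -0. -1.] q [ 0.88  0.16 -0.19  1.65  0.03  1.34 -0.66]
```

```bash
python3 -m creep '[[0,-32,-37,0,0,0,0],[0,-32,-37,0,0,0,0],[0,-32,-37,0,0,0,0],[0,-32,-37,0,0,0,0],[0,-31,-36,0,0,0,0]]'; python3 -m creep '[[40,0,0,0,0,0,0],[30,0,0,0,0,0,0],[15,0,0,0,0,0,0],[0,0,0,0,0,0,0]]'
python3 -c "
from h import *
st()
snap('scene','s1');snap('wrist','w1');crop('s1',200,50,460,245,3,'s1c')"
```

```text
time: 1.35
position: [0.5587, -0.2, 0.4047]
tool_rot: [2.108, 0.227, -2.108]
ft_force: [0.9, -0.8, 0.4]
grip_width: 0.03
time: 1.75
position: [0.5569, -0.202, 0.3172]
tool_rot: [2.104, 0.229, -2.114]
ft_force: [-0.7, 0.6, -0.5]
grip_width: 0.002
t 1.75 tip box [ -3.8 -10.7] tip z 135.2 F box [-0.5  0.7] -0.5 w 0.002
 ydir [-0.002 -1.   ] xdir [-0.005  0.002 -1.   ] q [ 0.6   0.28 -0.35  1.7   0.1   1.19 -1.13]
```

View pics/s1c.png

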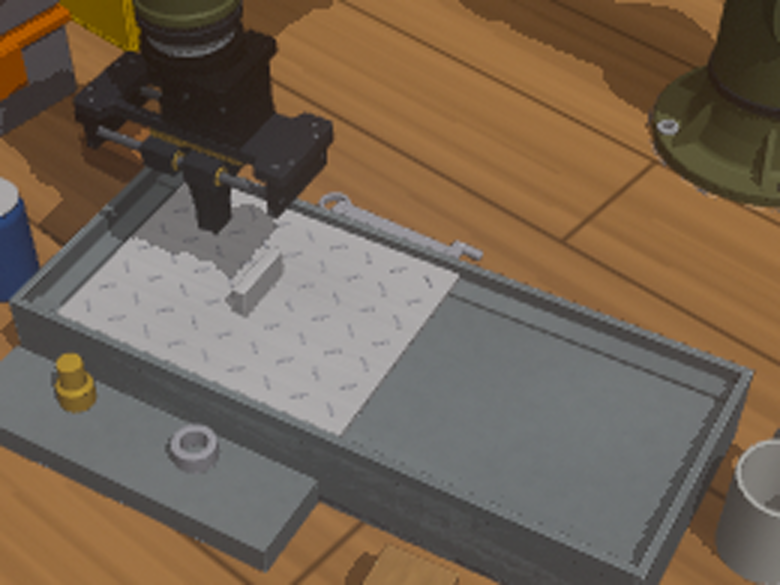

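View pics/w1.png

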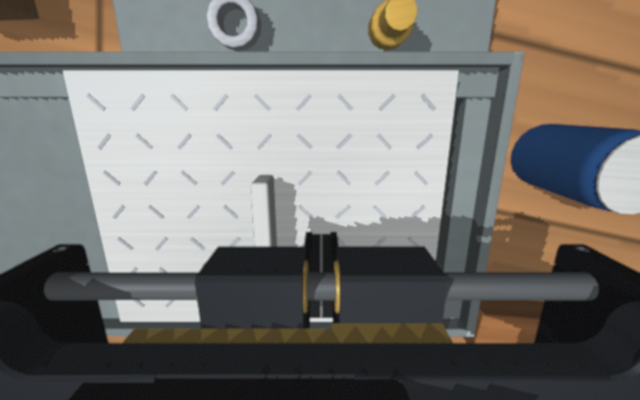

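```bash
python3 -m creep '[[25,0,0,0,0,0,0],[15,0,-2,0,0,0,0],[6,0,-1,0,0,0,0],[0,0,0,0,0,0,0]]'
python3 -c "
from h import *
st()
snap('scene','s2');crop('s2',200,50,400,200,4,'s2c')"
```

```text
time: 2.25
position: [0.5608, -0.2013, 0.2735]
tool_rot: [2.107, 0.228, -2.109]
ft_force: [-0.2, -0.3, 0.4]
grip_width: 0.004
t 2.25 tip box [  0.9 -11.3] tip z 91.5 F box [-0.3 -0.2] 0.4 w 0.004
 ydir [-0.002 -1.   ] xdir [-0.001  0.    -1.   ] q [ 0.59  0.33 -0.35  1.73  0.12  1.1  -1.15]
```

View pics/s2c.png

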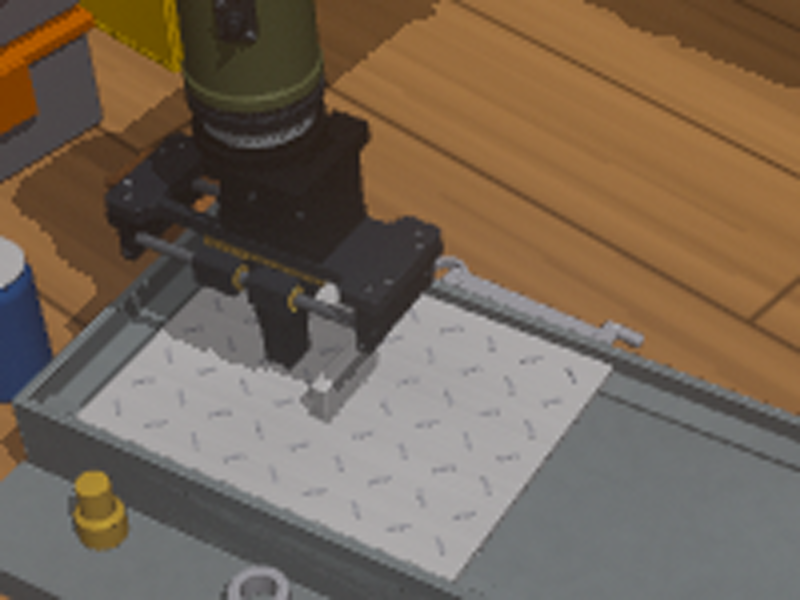

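```bash
python3 -m creep '[[0,-8,0,0,0,0,0],[0,-8,0,0,0,0,0],[0,-12,0,0,0,0,0],[0,-14,0,0,0,0,0],[0,-14,0,0,0,0,0]]'
python3 -c "
from h import *
st()
snap('scene','s3');crop('s3',200,50,460,245,3,'s3c')"
```

```text
time: 2.8
position: [0.5488, -0.1463, 0.2745]
tool_rot: [2.109, 0.224, -2.106]
ft_force: [1.1, -4.2, 2.5]
grip_width: 0.005
t 2.8 tip box [ 1.3 44.5] tip z 92.5 F box [ 0.2 -4.3] 2.5 w 0.005
 ydir [-0.002 -1.   ] xdir [ 0.002 -0.002 -1.   ] q [ 0.54  0.27 -0.38  1.8   0.11  1.09 -1.23]
```

View pics/s3c.png

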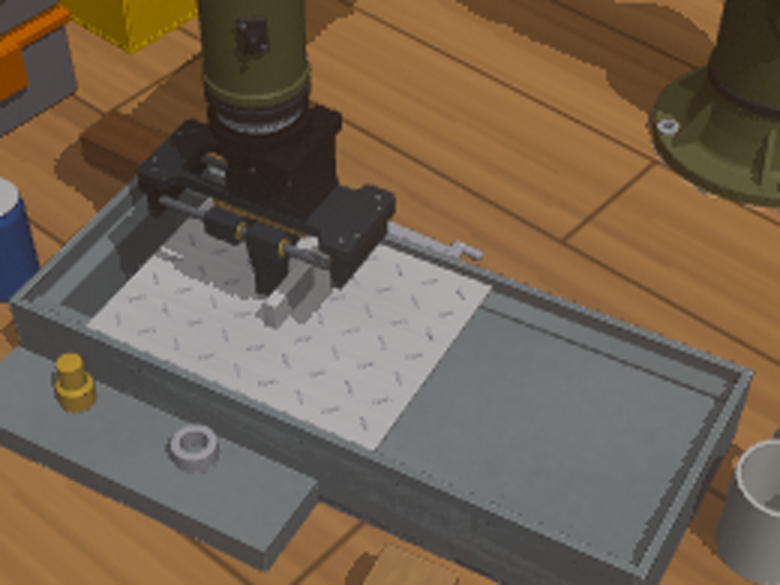

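```bash
python3 -m creep '[[0,-15,0,0,0,0,0],[0,-15,0,0,0,0,0],[0,-15,0,0,0,0,0],[0,-15,0,0,0,0,0],[0,-15,0,0,0,0,0]]';  python3 -m creep '[[0,-15,0,0,0,0,0],[0,-15,0,0,0,0,0],[0,-15,0,0,0,0,0],[0,-12,0,0,0,0,0],[0,-10,0,0,0,0,0]]'
python3 -c "
from h import *
st()
snap('scene','s4');crop('s4',200,50,460,245,3,'s4c')"
```

```text
time: 3.35
position: [0.5328, -0.073, 0.2743]
tool_rot: [2.109, 0.225, -2.106]
ft_force: [1.5, -5.3, 1.6]
grip_width: 0.004
time: 3.85
position: [0.5185, -0.0074, 0.2743]
tool_rot: [2.108, 0.226, -2.106]
ft_force: [2.1, -5.5, 4.0]
grip_width: 0.006
t 3.85 tip box [  1.5 186.8] tip z 92.3 F box [ 0.9 -5.9] 4.0 w 0.006
 ydir [-0.001 -1.   ] xdir [ 0.001 -0.001 -1.   ] q [ 0.4   0.18 -0.47  1.92  0.1   1.07 -1.47]
```

View pics/s4c.png

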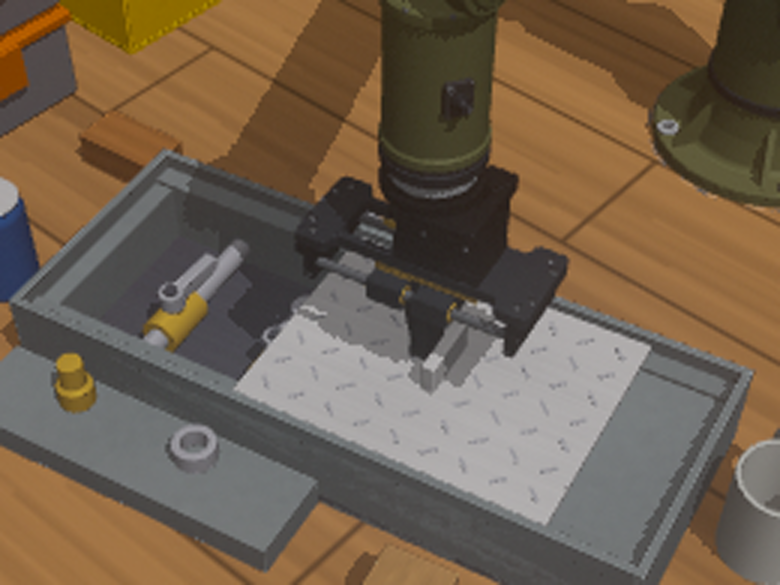

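```bash
python3 -m creep '[[0,-12,0,0,0,0,0],[0,-12,0,0,0,0,0],[0,-12,0,0,0,0,0],[0,-10,0,0,0,0,0],[0,-5,0,0,0,0,0]]';  python3 -m creep '[[0,-4,0,0,0,0,0],[0,-4,0,0,0,0,0]]'
python3 -c "
from h import *
st()
snap('scene','s5');crop('s5',260,80,460,270,3,'s5c')"
```

```text
time: 4.4
position: [0.5076, 0.0424, 0.274]
tool_rot: [2.107, 0.227, -2.107]
ft_force: [1.8, -5.7, 3.7]
grip_width: 0.004
time: 4.6
position: [0.5061, 0.0492, 0.2739]
tool_rot: [2.108, 0.225, -2.108]
ft_force: [1.6, -6.6, 3.9]
grip_width: 0.003
t 4.6 tip box [  1.3 244.7] tip z 91.9 F box [ 0.1 -6.8] 3.9 w 0.003
 ydir [-0.002 -1.   ] xdir [ 0.    -0.002 -1.   ] q [ 0.33  0.16 -0.52  1.94  0.09  1.06 -1.58]
```

View pics/s5c.png

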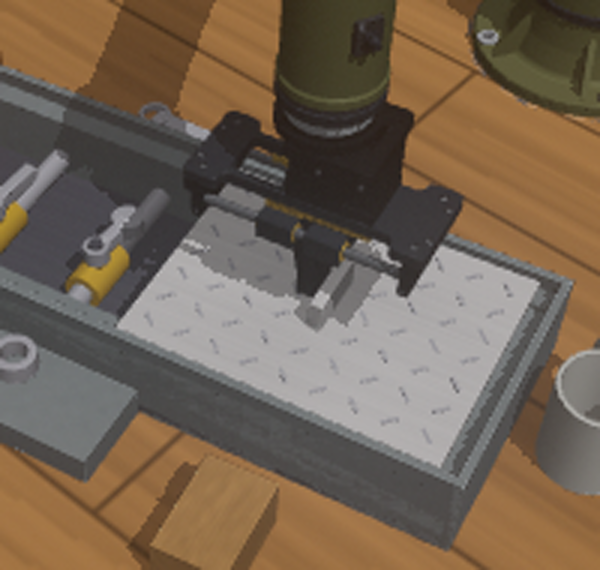

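```bash
python3 -m creep '[[0,-4,0,0,0,0,0],[0,-4,0,0,0,0,0],[0,-3,0,0,0,0,0]]';python3 -c "
from h import *
st()"; python3 -m creep '[[0,-3,0,0,0,0,0]]'
python3 -c "
from h import *
st()
snap('scene','s6');crop('s6',260,80,460,270,3,'s6c')"
```

```text
time: 4.95
position: [0.5038, 0.0598, 0.2739]
tool_rot: [2.108, 0.225, -2.108]
ft_force: [-0.5, -5.8, 4.0]
grip_width: 0.004
t 4.95 tip box [  1.3 255.7] tip z 91.9 F box [-1.7 -5.6] 4.0 w 0.004
 ydir [-0.002 -1.   ] xdir [ 0.    -0.001 -1.   ] q [ 0.32  0.16 -0.52  1.94  0.09  1.06 -1.6 ]
time: 5.05
position: [0.5032, 0.0626, 0.2739]
tool_rot: [2.108, 0.225, -2.108]
ft_force: [1.1, -5.3, 4.4]
grip_width: 0.01
t 5.05 tip box [  1.3 258.5] tip z 91.9 F box [-0.1 -5.4] 4.4 w 0.01
 ydir [-0.002 -1.   ] xdir [ 0.    -0.002 -1.   ] q [ 0.31  0.16 -0.53  1.94  0.09  1.06 -1.61]
```

View pics/s6c.png

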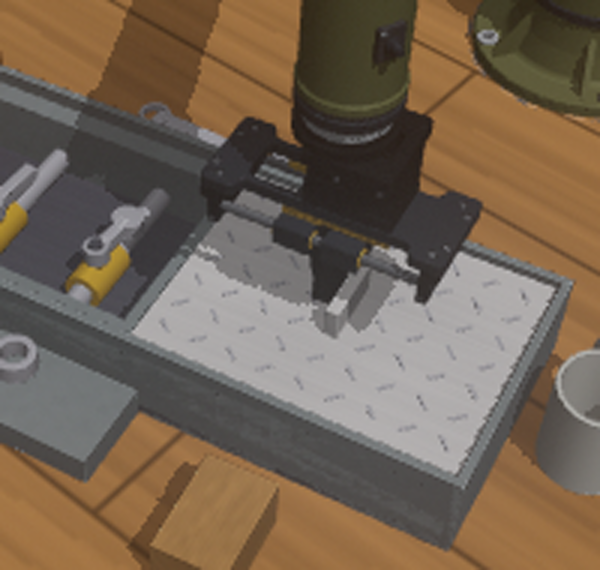

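Nearly there, since the gap at the wall has almost closed. I'll push on gently until the force rises.

```bash
python3 -m creep '[[0,-2,0,0,0,0,0],[0,-1,0,0,0,0,0]]'; python3 -m creep '[[0,-1,0,0,0,0,0],[0,0,0,0,0,0,0]]'
```

```text
time: 5.3
position: [0.5028, 0.0641, 0.2739]
tool_rot: [2.107, 0.221, -2.107]
ft_force: [2.5, -10.6, 4.2]
grip_width: 0.005
time: 5.5
position: [0.5027, 0.0643, 0.2739]
tool_rot: [2.107, 0.219, -2.107]
ft_force: [2.6, -11.2, 4.5]
grip_width: 0.006
```

```bash
python3 -m creep '[[0,-2,0,0,0,0,0],[0,0,0,0,0,0,0]]'; python3 -c "
from h import *
st()"; python3 -m creep '[[0,6,0,0,0,0,0],[0,15,0,0,0,0,0],[-30,0,0,0,0,0,0],[-30,0,0,0,0,0,0],[-20,0,0,0,0,0,0]]'; python3 -c "
from h import *
st();snap('scene','s7');snap('top','t7');snap('wrist','w7');crop('s7',260,80,460,270,3,'s7c');crop('t7',205,140,465,300,3,'t7c')"
```

```text
time: 5.7
position: [0.5023, 0.0649, 0.274]
tool_rot: [2.106, 0.216, -2.107]
ft_force: [1.8, -14.5, 4.5]
grip_width: 0.005
t 5.7 tip box [  0.8 259.9] tip z 92.0 F box [ -1.3 -14.6] 4.5 w 0.005
 ydir [-0.005 -1.   ] xdir [ 0.    -0.007 -1.   ] q [ 0.31  0.16 -0.53  1.94  0.1   1.06 -1.62]
time: 6.2
position: [0.5059, 0.0505, 0.3548]
tool_rot: [2.108, 0.232, -2.109]
ft_force: [-0.2, -0.5, 0.2]
grip_width: -0.0
t 6.2 tip box [  1.4 246.8] tip z 172.8 F box [-0.3 -0.4] 0.2 w -0.0
 ydir [-0. -1.] xdir [-0.001  0.003 -1.   ] q [ 0.35  0.08 -0.52  1.85  0.04  1.22 -1.54]
```

View pics/t7c.png

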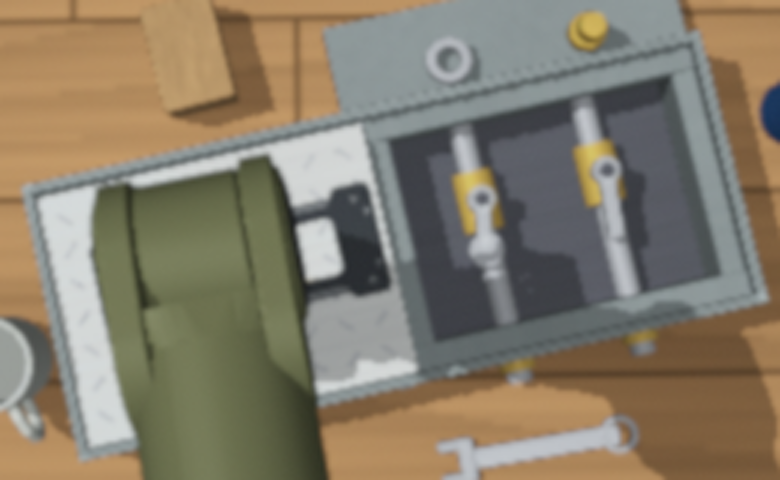

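View pics/s7c.png

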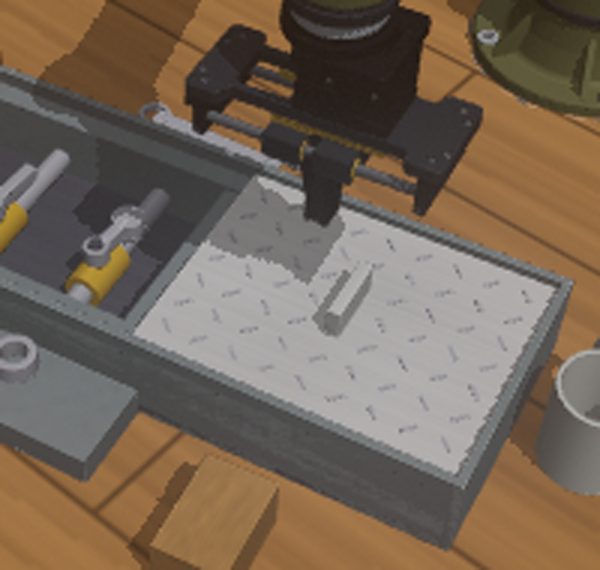

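```bash
python3 - <<'E'
from h import *
d=load('t7')
for n,p in [('disc',(367.3,223.0)),('mp',(365.7,206)),('pp',(407.3,196)),('plain end',(205+622/3,140+238/3))]:
    print(n,(RB.T@(ray(d,p,.06)[:2]-T)*1000).round(1))
# cover -y edge
for p in [(365,124),(418,372)]: print('cover edge',(RB.T@(ray(d,(205+p[0]/3,140+p[1]/3),.078)[:2]-T)*1000).round(1))
crop('t7',335,170,425,250,8,'t7d')
E
```

```text
disc [-21.2  61.3]
mp [20.2 55.3]
pp [ 20.8 -49.9]
plain end [-37.6 -48. ]
cover edge [ 99.3 135.2]
cover edge [-104.   139.8]
```

View pics/t7d.png

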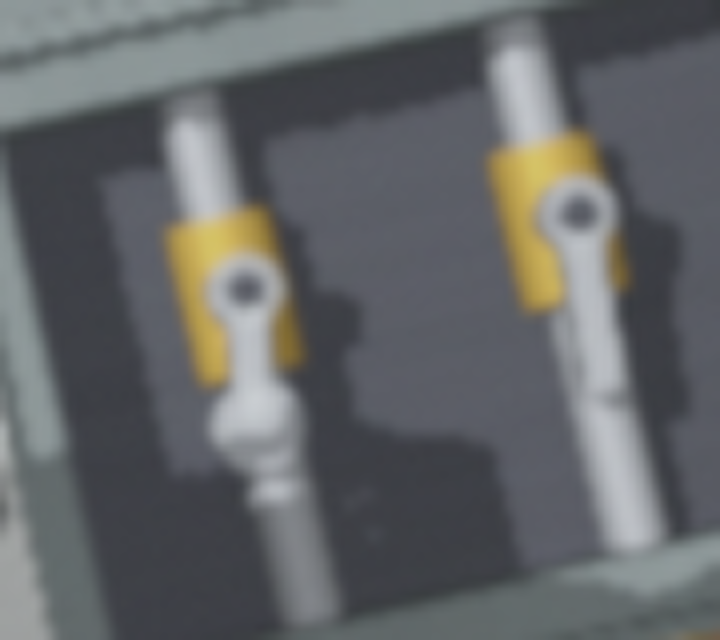

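View pics/w7.png

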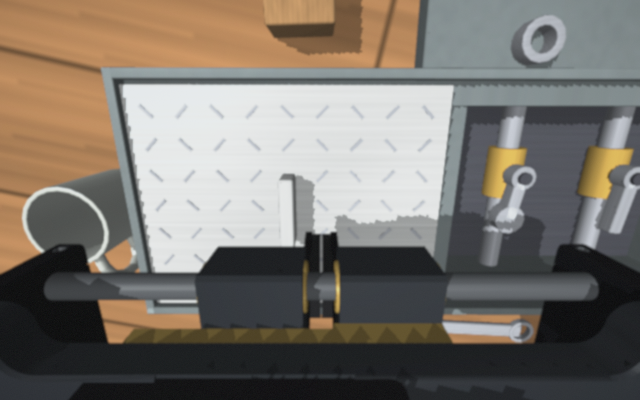

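Both handles are now uncovered. The marked one, with the disc, sits at pivot y=55: its disc is at box (-21,61), so its angle is about 0.14. The plain handle is at y=-50. The cover edge is at y≈137.5, so the cover is against the end wall. I'll move to the -y side of the disc.

```bash
python3 -m creep '[[0,45,6,0,0,0,0],[0,45,6,0,0,0,0],[0,45,5,0,0,0,0],[0,45,5,0,0,0,0],[0,47,5,0,0,0,0]]'; python3 -m creep '[[30,0,0,0,0,0,0],[20,0,0,0,0,0,0],[10,0,0,0,0,0,0],[0,0,0,0,0,0,0]]'; python3 -c "
from h import *
st();snap('scene','s8');snap('wrist','w8');crop('s8',200,60,400,210,4,'s8c')"
```

```text
time: 6.85
position: [0.5277, -0.1791, 0.3515]
tool_rot: [2.106, 0.232, -2.112]
ft_force: [0.8, 0.4, 0.9]
grip_width: 0.003
time: 7.25
position: [0.5273, -0.1776, 0.2908]
tool_rot: [2.104, 0.232, -2.114]
ft_force: [-0.1, 1.1, 0.3]
grip_width: 0.005
t 7.25 tip box [-27.5  19.7] tip z 108.8 F box [0.1 1.1] 0.3 w 0.005
 ydir [-0. -1.] xdir [-0.005  0.003 -1.   ] q [ 0.57  0.23 -0.33  1.81  0.08  1.12 -1.14]
```

View pics/s8c.png

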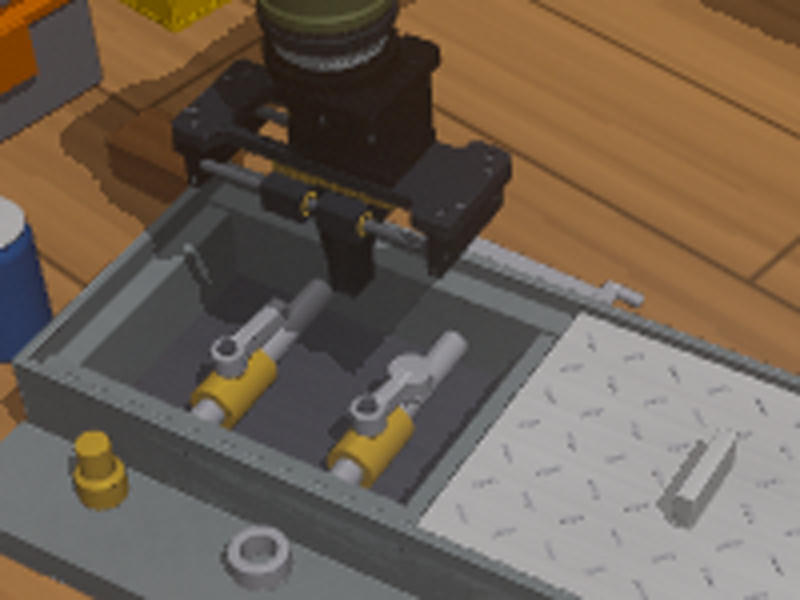

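View pics/w8.png

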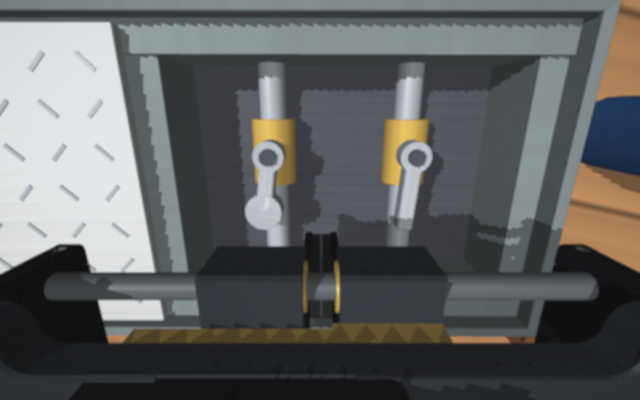

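```bash
python3 -m creep '[[25,0,-1,0,0,0,0],[20,0,0,0,0,0,0],[10,0,0,0,0,0,0],[4,0,0,0,0,0,0],[0,0,0,0,0,0,0]]'; python3 -c "
from h import *
st();snap('scene','s9');crop('s9',200,60,400,210,4,'s9c')"
```

```text
time: 7.85
position: [0.5295, -0.1784, 0.2352]
tool_rot: [2.108, 0.227, -2.107]
ft_force: [-0.4, -0.1, 0.5]
grip_width: 0.006
t 7.85 tip box [-24.6  17.7] tip z 53.2 F box [-0.4 -0.1] 0.5 w 0.006
 ydir [-0.001 -1.   ] xdir [ 0.001 -0.    -1.   ] q [ 0.56  0.29 -0.32  1.86  0.11  1.01 -1.16]
```

View pics/s9c.png

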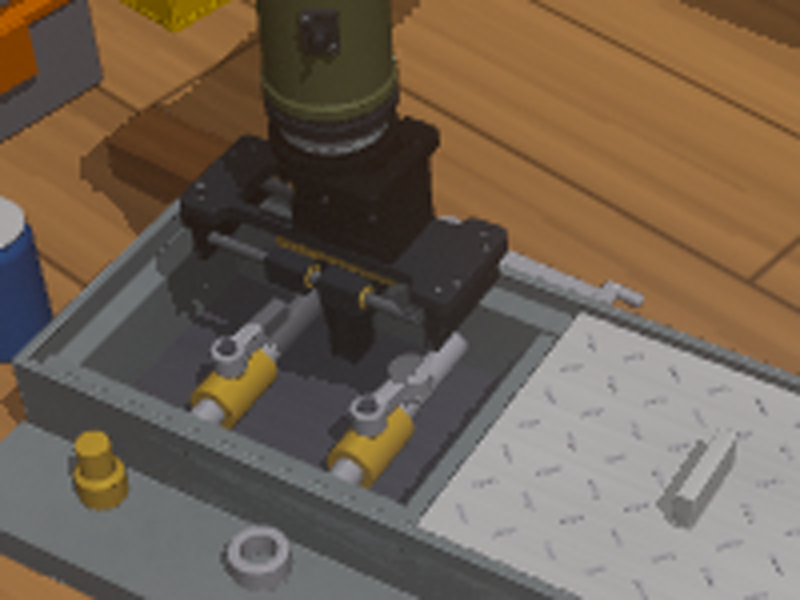

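```bash
python3 -m creep '[[4,0,0,0,0,0,0],[0,-8,1,0,0,0,0],[0,-8,1,0,0,0,0],[0,-6,0,0,0,0,0],[0,-5,0,0,0,0,0]]'; python3 -c "
from h import *
st()"; python3 -m creep '[[0,-5,1,0,0,0,0],[0,-5,0,0,0,0,0]]'; python3 -c "
from h import *
st();snap('scene','s10');snap('wrist','w10');crop('s10',200,60,400,210,4,'s10c')"
```

```text
time: 8.4
position: [0.5211, -0.1533, 0.231]
tool_rot: [2.107, 0.224, -2.107]
ft_force: [-0.5, -6.1, -0.7]
grip_width: 0.001
t 8.4 tip box [-27.6  43.5] tip z 49.0 F box [-1.8 -5.9] -0.7 w 0.001
 ydir [-0.002 -1.   ] xdir [ 0.    -0.003 -1.   ] q [ 0.54  0.27 -0.34  1.9   0.11  0.99 -1.21]
time: 8.6
position: [0.5187, -0.1443, 0.2311]
tool_rot: [2.11, 0.222, -2.105]
ft_force: [2.9, -5.0, -3.5]
grip_width: 0.002
t 8.6 tip box [-27.6  52.7] tip z 49.1 F box [ 1.8 -5.5] -3.5 w 0.002
 ydir [-0.003 -1.   ] xdir [ 0.003 -0.003 -1.   ] q [ 0.53  0.26 -0.34  1.91  0.11  0.98 -1.22]
```

View pics/s10c.png

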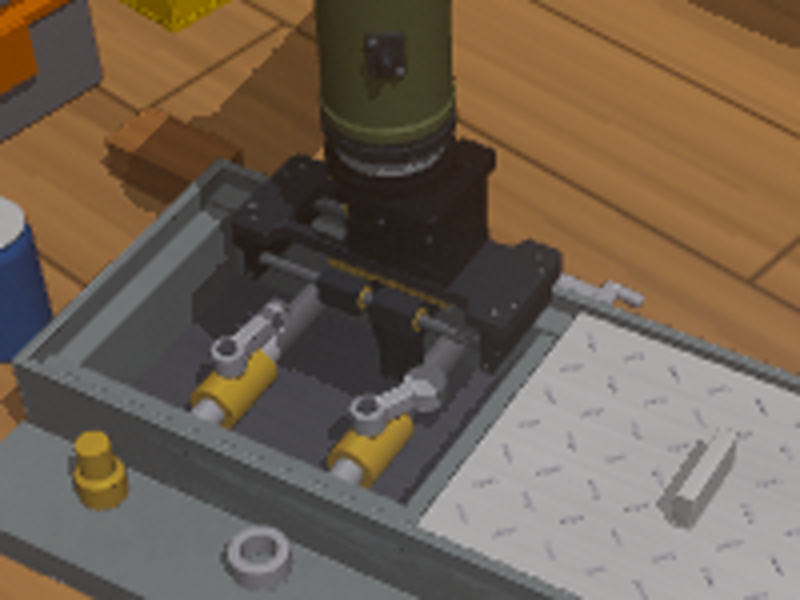

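View pics/w10.png

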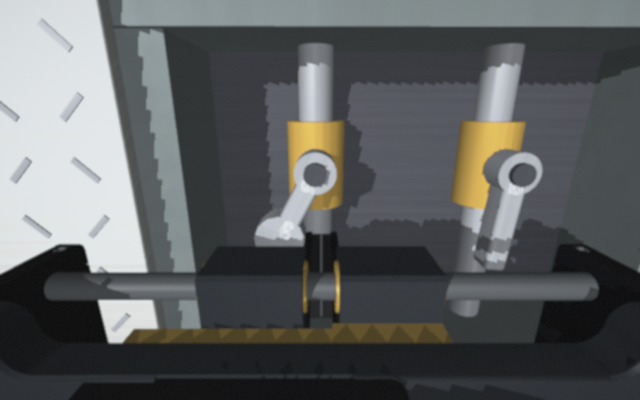

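```bash
python3 -m creep '[[0,-7,0,0,0,0,0],[0,-6,0,0,0,0,0],[0,-6,-3,0,0,0,0],[0,-6,-4,0,0,0,0]]'; python3 -c "
from h import *
st();snap('scene','s11');snap('wrist','w11');crop('s11',200,60,400,210,4,'s11c')"
```

```text
time: 9.1
position: [0.5199, -0.1188, 0.2313]
tool_rot: [2.108, 0.222, -2.107]
ft_force: [-0.2, -6.7, 0.4]
grip_width: 0.006
t 9.1 tip box [-21.3  77.4] tip z 49.3 F box [-1.6 -6.5] 0.4 w 0.006
 ydir [-0.003 -1.   ] xdir [ 0.001 -0.003 -1.   ] q [ 0.5   0.25 -0.36  1.92  0.11  0.98 -1.27]
```

View pics/s11c.png

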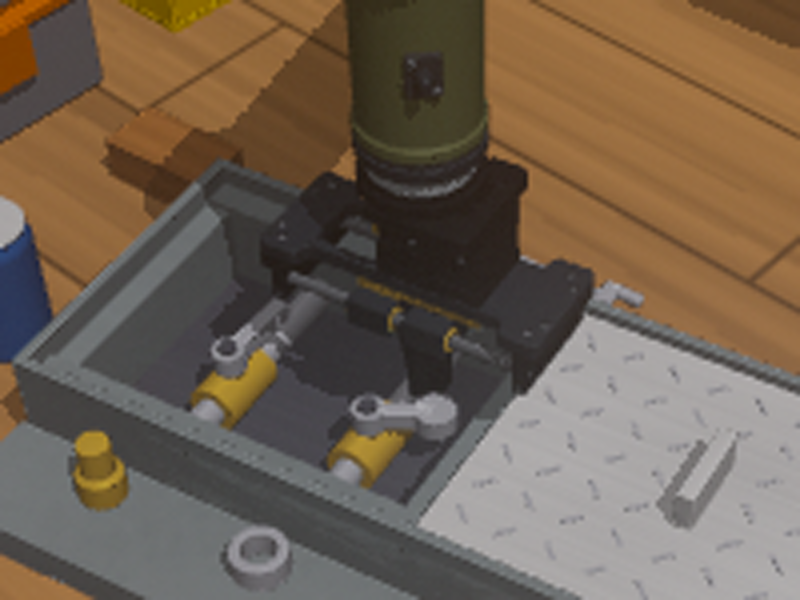

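View pics/w11.png

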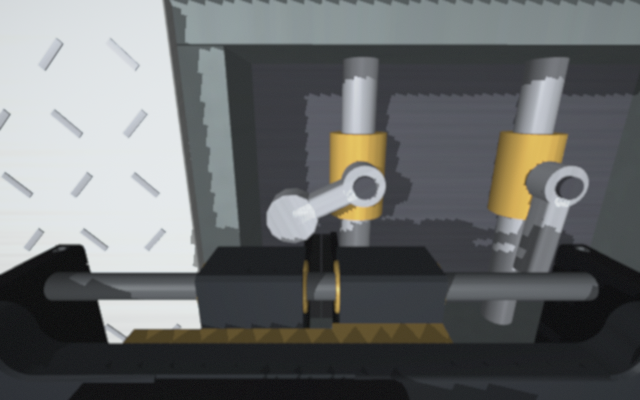

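```bash
python3 -m creep '[[0,-4,-5,0,0,0,0],[0,-4,-5,0,0,0,0],[0,-3,-4,0,0,0,0]]'; python3 -c "
from h import *
st();snap('scene','s12');snap('wrist','w12');crop('s12',200,60,400,210,4,'s12c')"
```

```text
time: 9.5
position: [0.5305, -0.1037, 0.2304]
tool_rot: [2.105, 0.226, -2.112]
ft_force: [-3.2, -3.8, 2.5]
grip_width: 0.005
t 9.5 tip box [-8.3 90.4] tip z 48.4 F box [-3.9 -3. ] 2.5 w 0.005
 ydir [-0.002 -1.   ] xdir [-0.003 -0.001 -1.   ] q [ 0.47  0.27 -0.37  1.9   0.12  0.99 -1.31]
```

View pics/s12c.png

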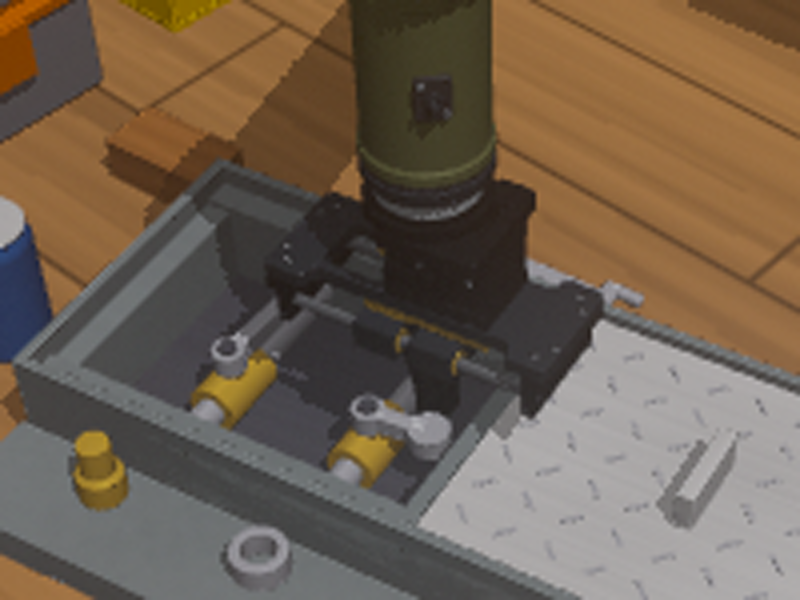

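View pics/w12.png

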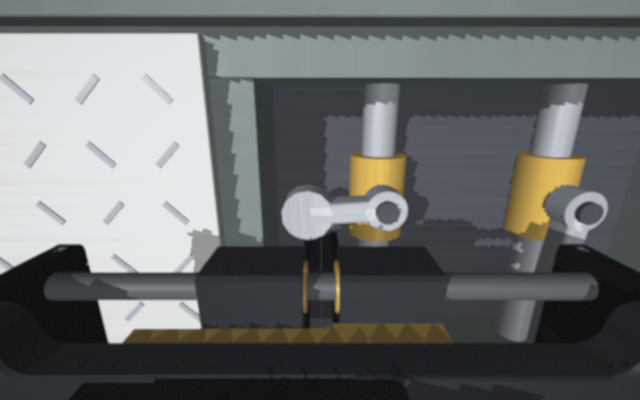

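```bash
python3 -m creep '[[0,-2,-3,0,0,0,0],[0,-1,-2,0,0,0,0]]';python3 -m creep '[[0,0,-2,0,0,0,0],[0,0,0,0,0,0,0]]'; python3 -c "
from h import *
st()"
```

```text
time: 9.8
position: [0.5341, -0.1004, 0.2302]
tool_rot: [2.102, 0.225, -2.114]
ft_force: [-9.9, -6.2, 5.4]
grip_width: 0.006
time: 10.0
position: [0.5349, -0.1004, 0.2301]
tool_rot: [2.098, 0.225, -2.118]
ft_force: [-12.0, -5.3, 8.1]
grip_width: 0.009
t 10.0 tip box [-4.4 92.8] tip z 48.1 F box [-12.8  -2.7] 8.1 w 0.009
 ydir [-0.003 -1.   ] xdir [-0.009 -0.002 -1.   ] q [ 0.46  0.28 -0.37  1.89  0.12  1.   -1.32]
```

```bash
python3 -m creep '[[0,0,-3,0,0,0,0],[0,0,0,0,0,0,0]]'; python3 -c "
from h import *
st()"; python3 -m creep '[[0,0,6,0,0,0,0],[0,0,10,0,0,0,0],[0,0,6,0,0,0,0],[-10,0,0,0,0,0,0],[-30,0,0,0,0,0,0]]'; python3 -m creep '[[-40,0,0,0,0,0,0],[-40,0,0,0,0,0,0],[-40,0,0,0,0,0,0],[0,40,0,0,0,0,0],[0,40,0,0,0,0,0]]';  python3 -m creep '[[0,40,20,0,0,0,0],[0,40,20,0,0,0,0],[0,40,20,0,0,0,0],[0,40,20,0,0,0,0],[0,40,20,0,0,0,0]]'; python3 -c "
from h import *
st();snap('scene','s13');snap('top','t13');crop('s13',200,60,460,255,3,'s13c');crop('t13',335,160,465,250,6,'t13c')"
```

```text
time: 10.2
position: [0.5362, -0.1002, 0.2299]
tool_rot: [2.092, 0.225, -2.125]
ft_force: [-18.8, -5.3, 13.8]
grip_width: 0.003
t 10.2 tip box [-4.1 92.8] tip z 47.9 F box [-19.5  -1.2] 13.8 w 0.003
 ydir [-0.003 -1.   ] xdir [-0.015 -0.003 -1.   ] q [ 0.46  0.29 -0.37  1.89  0.13  1.01 -1.32]
time: 10.7
position: [0.5178, -0.1023, 0.2693]
tool_rot: [2.104, 0.231, -2.113]
ft_force: [0.5, -0.1, 0.7]
grip_width: 0.005
time: 11.2
position: [0.5373, -0.1801, 0.3945]
tool_rot: [2.111, 0.229, -2.098]
ft_force: [-0.1, -0.9, -0.8]
grip_width: 0.006
time: 11.7
position: [0.481, -0.399, 0.392]
tool_rot: [2.109, 0.227, -2.105]
ft_force: [0.5, -0.1, 0.1]
grip_width: 0.007
t 11.7 tip box [-119.1 -187.5] tip z 210.0 F box [ 0.5 -0.2] 0.1 w 0.007
 ydir [-0.001 -1.   ] xdir [ 0.002 -0.001 -1.   ] q [ 0.79  0.28 -0.18  1.53  0.05  1.33 -0.74]
```

View pics/s13c.png

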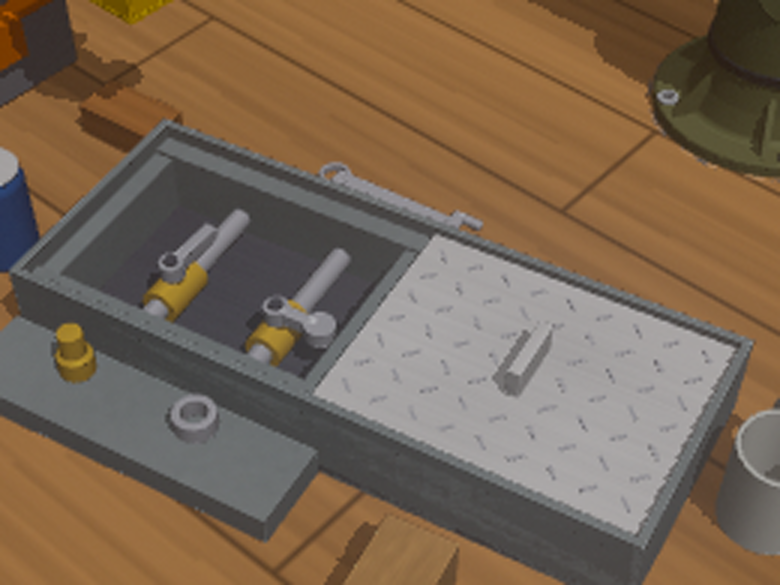

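View pics/t13c.png

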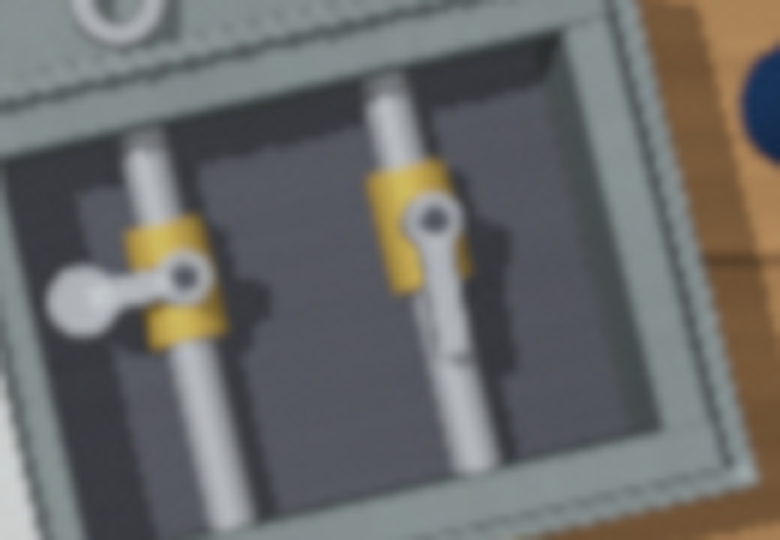

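View pics/t13.png

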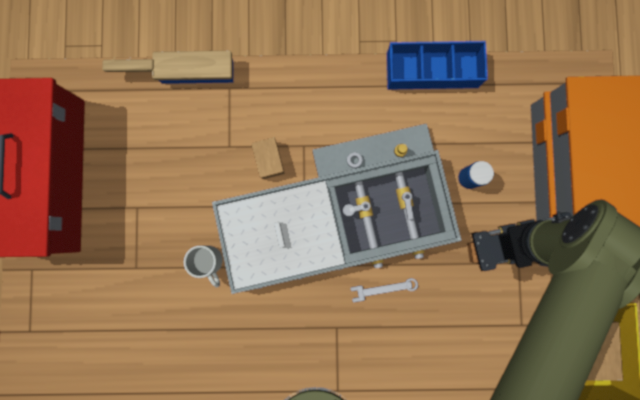

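```bash
python3 - <<'E'
from h import *
d=load('t13')
B=lambda p,z=.06:(RB.T@(ray(d,p,z)[:2]-T)*1000)
c=B((335+82/6,160+300/6)); p=B((335+185/6,160+275/6)); v=c-p
print(c.round(1),p.round(1),'angle',np.arctan2(v[1],-v[0]), 'len',np.linalg.norm(v))
q=B((335+435/6,160+218/6)); e=B((335+456/6,160+355/6)); v=e-q; print('plain',q.round(1),e.round(1),np.arctan2(v[1],-v[0]))
crop('t13',205,170,350,300,5,'t13d')
# bystander motion: difference images
a=cv2.imread('pics/top0.png').astype(int); b=cv2.imread('pics/t13.png').astype(int); D=abs(a-b).max(2)
for n,(x,y) in dict(coupling=(402,150),collar=(355,160),oil=(477,175),mug=(200,262),carton=(267,158),wrench=(385,290)).items(): print(n,D[y-14:y+14,x-14:x+14].max())
E
```

```text
[20.2 98.2] [20.5 54.9] angle 1.563112520285356 len 43.36595092316313
plain [ 19.9 -50.2] [-36.5 -44.9] 0.09398984750664134
coupling 73
collar 80
oil 7
mug 7
carton 7
wrench 7
```

View pics/t13d.png

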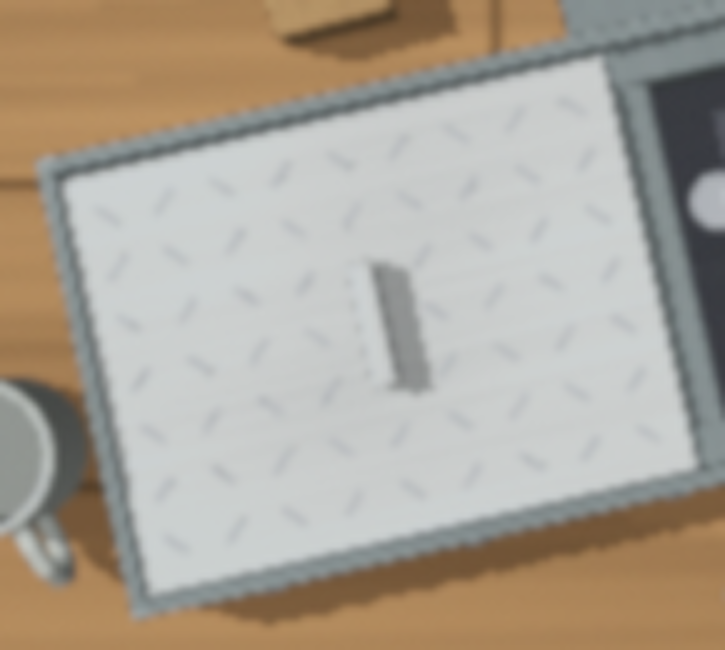

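```bash
python3 - <<'E'
from h import *
L=lambda f:cv2.imread(f'pics/{f}.png').astype(int)
a,b,c=L('top0'),L('t13'),L('t7')
D=abs(a-b).max(2)
for n,(x,y,r) in dict(coupling=(401,150,8),collar=(355,160,7)).items(): print(n,D[y-r:y+r,x-r:x+r].max())
D=abs(c-b).max(2); print('plain area',D[178:230,398:416].max(), (D[178:230,398:416]>40).sum())
im=np.vstack([np.hstack([cv2.resize(cv2.imread(f'pics/{f}.png')[185:230,390:425],None,fx=8,fy=8) for f in('t7','t13')])]); cv2.imwrite('pics/cmp.png',im)
E
```

```text
coupling 7
collar 7
plain area 10 0
```

View pics/cmp.png

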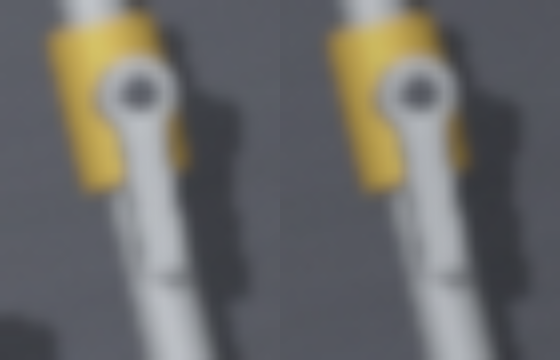

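```bash
python3 -c "
from h import *
st(); print(ctrl.close_job())"
```

```text
t 11.8 tip box [-124.7 -193.3] tip z 209.2 F box [-1.5 -0.9] -0.4 w 0.005
 ydir [-0.012 -1.   ] xdir [-0.001 -0.005 -1.   ] q [ 0.8   0.28 -0.17  1.53  0.05  1.33 -0.74]
the job is handed in; nothing more can be done
None
```

The job is done and handed in at about 11.8 s. The cover is against the far end wall and the disc-ended handle is shut.

- **Cover:** I pushed it by its tab with the closed fingers until it stopped. The force rose from about 5–6 N while sliding to about 15 N at the wall. The top image puts its trailing edge at box y ≈ 137.5 mm, so its origin is at about 272.5 mm against the 273 mm target.
- **Marked handle:** I pushed the disc round until the force rose to about 20 N against the stop. The top image then measured the handle at 1.563 rad, against 1.571 for fully shut.
- **Plain handle:** It is pixel-identical before and after the valve push. I read its angle as 0.03 and then 0.09 rad, but those came from different points on the bar. I trust the image comparison, so it did not move.
- **Loose objects:** The coupling, collar, oilcan, mug, carton and wrench are unchanged from the first image. The first check flagged the coupling and collar, but its windows also took in the moved cover; tighter windows showed no change. I checked the woodblock by eye only in the scene view, because the arm was close to it in the top view.
- **Hand-in:** The arm was clear of everything, with the fingertips about 210 mm above the bench and no real force on the tool.

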